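# Shut the airtight biscuit box: end clips, then air plug

## Task

Shut the airtight biscuit box with the fingertips, gripping nothing: first push down the raised clip at the end away from the round air plug until it lies flat against the box, then push down the raised clip at the plug's end in the same way, and only then press the air plug in the lid fully home; it stays open till then to let the squeezed air out. Press lightly; do not lift, tip or shove the box away, and leave the jam jar and the tumbler beside it undisturbed.

Things in the scene. Friction and masses are not known exactly. Their poses are not given: they have to be found in the camera images.
- food_box: clear box of biscuits, about 0.8 kg, loose, turned any way; body 200 (x) x 136 mm, white lid 206 x 142; lid panel 75 mm above the worktop, rim 78. Origin: centre of the underside; x along its length to the end with the air plug, z up. Two long-side clips are already shut and not part of the job; the two short-end clips stand open
- clip_plain (a joint): fold angle (rad) of the open clip at the box's -x end, away from the air plug: 0 = straight out, level with the lid; negative = raised above level; 1.5 = flat against the end wall (stop). White plate 72 mm wide, 33 mm from hinge to lip, 3 mm thick; stays where it is left, moves with under 1 N at the lip
- clip_plain_hinge (a point): middle of the hinge line of clip_plain, fixed to the box at its own (-105.5, 0, 74) mm; the hinge runs along the box's y; the point's axes are those of the box
- clip_plain_lip (a point): middle of the free edge (finger lip) of clip_plain; moves with the clip, 30.5 mm from the hinge
- clip_vent (a joint): fold angle (rad) of the open clip at the +x end of the box, next to the air plug; the same shape, values and friction as clip_plain
- clip_vent_hinge (a point): middle of the hinge line of clip_vent, fixed to the box at its own (105.5, 0, 74) mm; the point's axes are those of the box
- clip_vent_lip (a point): middle of the free edge (finger lip) of clip_vent; moves with the clip, 30.5 mm from the hinge
- plug (a joint): how far the air plug has been pressed into the lid (m): 0 = standing up, vent open; 0.006 = fully home (stop). It slides straight down with about 2.5 N of friction and stays where it is left
- plug_top (a point): centre of the top of the air plug, a grey round silicone button 26 mm across in the lid, 55 mm from the box's centre towards its +x end; its top stands 84.5 mm above the worktop while open and 78.5 mm when home
- jam_jar: glass jam jar with a twist lid, 66 mm across, 100 mm high, standing loose beside one long side of the box; origin at the centre of its underside; leave alone
- tumbler: clear ribbed glass tumbler, 64 mm across, 84 mm high, standing loose beside the other long side of the box; origin at the centre of its underside; leave alone

How it is judged (in metres and radians):
On the way, in this order (a step that is already met when the one before it is completed fails the run):
1. the clip away from the plug is folded flat while the other clip and the plug are still open (value of joint clip_plain above 1.25 rad and value of joint clip_vent below 0.7 rad and value of joint plug below 0.002 m), for 0.2 s.
2. the clip at the plug's end is folded flat too while the plug is still up (value of joint each of clip_plain, clip_vent above 1.25 rad and value of joint plug below 0.002 m), for 0.2 s.
3. the plug is pressed home with both clips shut (value of joint each of clip_plain, clip_vent above 1.25 rad and value of joint plug above 0.0045 m), for 0.2 s.
At the end, for the whole second after the job is handed in: Both end clips are folded to within 0.25 rad of their stop against the box, the air plug is within 1.5 mm of home, the box stands flat and still on the worktop within 40 mm of where it was, and the jam jar and the tumbler stand upright within 20 mm of where they were (all of step 3 and distance of food_box from where it was at the start of the episode below 0.04 m and angle between food_box's own z axis and vertical below 0.05 rad and height (world z) of food_box below 0.006 m and linear speed of food_box below 0.01 m/s and distance of each of jam_jar, tumbler from where it was at the start of the episode below 0.02 m and angle between each of jam_jar, tumbler's own z axis and vertical below 0.1 rad); the robot touches nothing.
It fails at once if the clip at the plug's end is folded down before the other clip is shut (value of joint clip_vent above 0.9 rad and value of joint clip_plain below 1.15 rad).
It fails at once if the air plug is pressed in before both clips are shut (value of joint plug above 0.003 m and value of joint any of clip_plain, clip_vent below 1.15 rad).
It fails at once if the box is lifted, tipped, or shoved more than 60 mm (height (world z) of food_box above 0.015 m or angle between food_box's own z axis and vertical above 0.15 rad or distance of food_box from where it was at the start of the episode above 0.06 m).
It fails at once if the box is pressed hard (more than 30 N) instead of lightly (contact force between any of the arm, the fingers and food_box above 30 N).
It fails at once if the jam jar or the tumbler is pushed, tipped or lifted (distance of any of jam_jar, tumbler from where it was at the start of the episode above 0.03 m or angle between any of jam_jar, tumbler's own z axis and vertical above 0.3 rad).
It also fails if it takes over 56 s, if anything falls off the work surface, if the arm or the gripper's body presses on something with over 40 N, if the wrist force passes 120 N, or if a joint passes its speed limit or range.

## Robot

A 6-joint arm with a two-finger parallel gripper is mounted at the origin on a cart in front of the work surface, level with it; the furniture and walls round the work are solid. World frame = base frame: x ahead of the robot, y to its left, z up, the work surface at z = 0. Lengths are in mm, angles in rad, forces in N, time in s.
With the tool pointing down it reaches from about 300 to 850 mm from the base axis. Payload 5.4 kg.
Tool frame: the origin (TCP) lies midway between the tips of the shut fingers; the grasp point (between the pads) lies 19 mm behind it; z points along the fingers, y is the line along which they close (so a half turn about z gives the same grasp; the last joint's range is limited). The gripper opens to 85 mm and grips with 20 to 120 N. Pads are 22 mm wide; open, the fingers measure 114 mm over their backs; the gripper's body (76 mm by 85 mm) begins 54 mm behind the grasp point. The pads swing forward as they close: fully open they stand 13 mm farther back than shut.
Start: joints at [-1.46, 0.158, 1.597, -0, 1.386, -0.21], TCP at [181.288, -545.656, 231.299] pointing down, gripper open.
Joint ranges: [-2.91, 2.91], [-0.94, 2.29], [0.18, 2.7], [-1.29, 4.43], [0.17, 2.64], [-3, 3]. Speed limits (rad/s): [2.57, 2.57, 3.14, 3.14, 3.14, 3.14].

## Interface

Orientations are given as a 3x3 rotation matrix whose columns are the frame's x, y, z axes.
In Python, from cell import sense, get_image, calibration, hand_in gives the robot as it stands.
- The arm moves only by the tool drive_tool, never from a script. Its argument "rows" is a list of rows, each a list of 7 numbers: the shift along the tool's x, y, z in units of 50 mm (1.0 is 50 mm), then the turn, a rotation vector about the tool's x, y, z in rad, then the opening, from 0 (shut) to 1 (fully open). A call has 1 to 10 rows; each row is the pose to reach, as a shift and turn from the pose commanded when the call began, along the tool's axes at that moment; what a row does not reach only later rows make up. A row lasts 1/10 s, in which the tool goes at most 50 mm and 8.59 degrees, less where a joint would pass 70% of its speed; a pose out of reach is approached as far as the arm can. A call with a gripper value outside its range is refused whole. The fingers move at their own pace and stop on an object; "newtons" is the grip in N (left out, the last holds). Time passes only in rows, so rows that repeat a pose let the fingers close. It gives the time, the measured TCP pose, the force, the opening and the grip force at its end, in the units of the state.
- sense(): the state, without advancing time (a new reading comes with each control period).
- get_image(name): name is "scene" or "top"; returns the picture (400x640x3 uint8, red, green, blue); there is no depth.
- calibration(name): a dict with "fov_y" (degrees; the focal length in pixels is half the picture's height over the tangent of half this angle, whatever the lens; pixels are square), "cx", "cy" (the principal point, pixels), "camera_from_world" (4x4, takes a point from world to camera coordinates). Camera axes: x right, y up, looking along -z (the intrinsics and any distortion apply to the point x, -y, -z); pixel columns grow to the right and rows downward; lengths in mm; the calibration is good to about 2 mm. A picture is of the moment at which its call begins. calibration takes no time and is no camera call.
- hand_in(): hands the job in; it is judged then, once.
The state is a dict: "clock": time; "q": joint angles; "qvel": joint speeds; "effort": joint torques, N m; "eef_pos": TCP position; "ee_rot": TCP orientation; "ft_force": force on the tool from outside, world axes, zero at the start; "moment": the same for the moment, N m; "opening": finger opening in mm; "grip_force": force on a finger pad.
Only numpy, scipy, OpenCV 4.12 (cv2) and the standard library are available. Lean on these libraries where they do the work, as an engineer would, in place of code of your own. Each camera call takes 0.05 s, during which the arm holds its last target. There are 200 camera calls.

## Working session

There is one attempt and no reset: what is moved stays moved. The work goes in short steps, Python scripts to look and compute and a tool call to move; the robot and the scene stay as the last step left them, time stands still between calls to the robot, and variables do not carry over. Pictures are saved under pics/ and viewed, at most 10 in all, crops included, and the job is handed in when it is done.

Besides the shell and the picture viewer there is one more tool, called after "Request:" as name(argument=value, ...), one argument or row to a line, values as JSON. drive_tool: Moves the arm, as the interface text tells. Its arguments: {"type":"object","properties":{"rows":{"type":"array","items":{"type":"array","items":{"type":"number"}}},"newtons":{"type":"number"}},"required":["rows"]}

```bash
mkdir -p pics; python3 - <<'E'
from cell import *
import cv2
for n in("top","scene"):
    cv2.imwrite(f"pics/{n}0.png",cv2.resize(get_image(n)[:,:,::-1],None,fx=1.25,fy=1.25,interpolation=cv2.INTER_CUBIC)); print(n,calibration(n))
s=sense();print(s)
E
```

```text
top {'fov_y': 56.773557217713915, 'cx': 321.0119545696744, 'cy': 200.0963048026883, 'camera_from_world': array([[ 1.17933913e-02, -9.99717882e-01,  2.06172801e-02,
         2.03655856e+01],
       [ 9.90826724e-01,  1.44594793e-02,  1.34362670e-01,
        -5.39547217e+02],
       [-1.34622879e-01,  1.88435605e-02,  9.90717720e-01,
        -8.64164936e+02],
       [ 0.00000000e+00,  0.00000000e+00,  0.00000000e+00,
         1.00000000e+00]])}
scene {'fov_y': 44.13926701898775, 'cx': 314.32757710647286, 'cy': 201.07368363110842, 'camera_from_world': array([[-8.79120067e-01, -4.76452898e-01,  1.18551085e-02,
         5.16559135e+02],
       [ 3.73997531e-01, -6.74230704e-01,  6.36819287e-01,
        -2.17079566e+02],
       [-2.95421317e-01,  5.64274396e-01,  7.70921949e-01,
        -8.65746078e+02],
       [ 0.00000000e+00,  0.00000000e+00,  0.00000000e+00,
         1.00000000e+00]])}
{'clock': 0.1, 'q': array([-1.46010003e+00,  1.58978556e-01,  1.59811834e+00,  2.78283117e-06,
        1.38619577e+00, -2.10128470e-01]), 'qvel': array([-0.00071832, -0.00078188, -0.00399393,  0.0004678 ,  0.00223966,
       -0.00154403]), 'effort': array([-1.74822844e-04, -3.96990287e+01, -3.32337570e+01, -2.24622645e-04,
        4.20772805e-03,  2.03786283e-05]), 'eef_pos': array([ 181.22974607, -545.12066277,  230.41352389]), 'ee_rot': array([[ 9.48975845e-01,  3.15348714e-01, -1.85082008e-04],
       [ 3.15348566e-01, -9.48974407e-01,  1.68990794e-03],
       [ 3.57272207e-04, -1.66204716e-03, -9.99998555e-01]]), 'ft_force': array([ 0.09737014, -0.39674419,  0.18474741]), 'moment': array([ 0.00209384,  0.03877498, -0.00740653]), 'grip_force': 0.0, 'opening': 85.04066419069535}
```

View pics/top0.png

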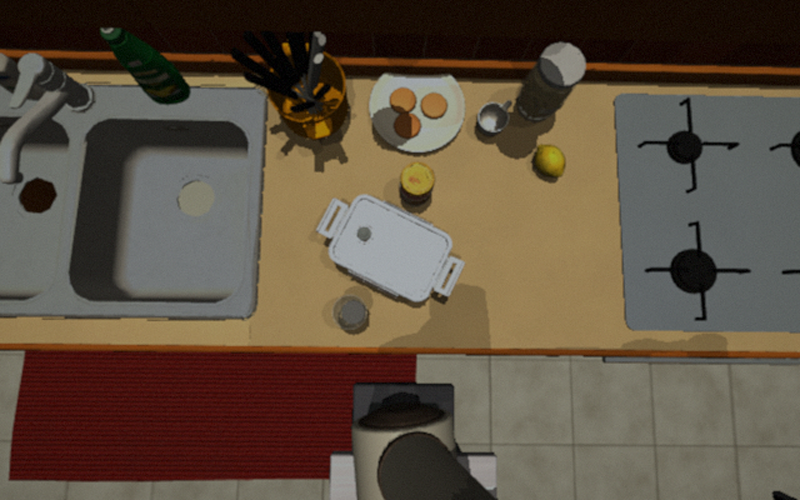

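View pics/scene0.png

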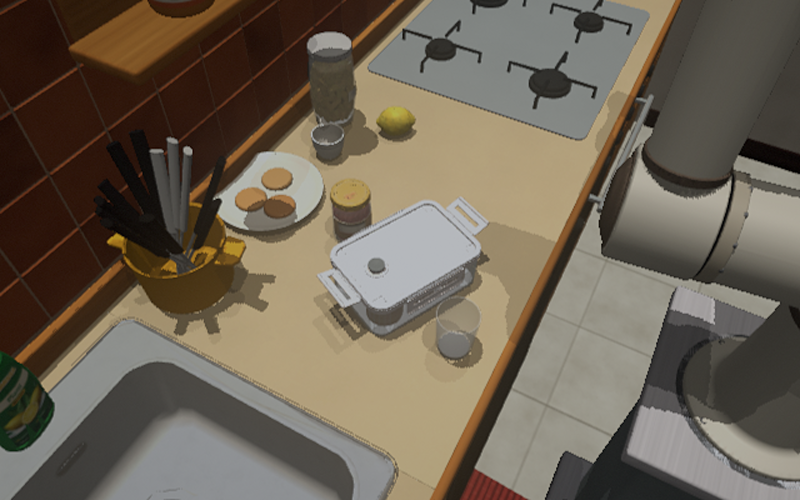

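```bash
python3 - <<'E'
from cell import *
import cv2
a=get_image("top")[:,:,::-1];b=get_image("scene")[:,:,::-1]
cv2.imwrite("pics/tc.png",cv2.resize(a[145:265,240:390],(750,600),interpolation=cv2.INTER_CUBIC))
cv2.imwrite("pics/sc.png",cv2.resize(b[140:290,245:405],(640,600),interpolation=cv2.INTER_CUBIC))
E
```

```text
(no output)
```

View pics/tc.png

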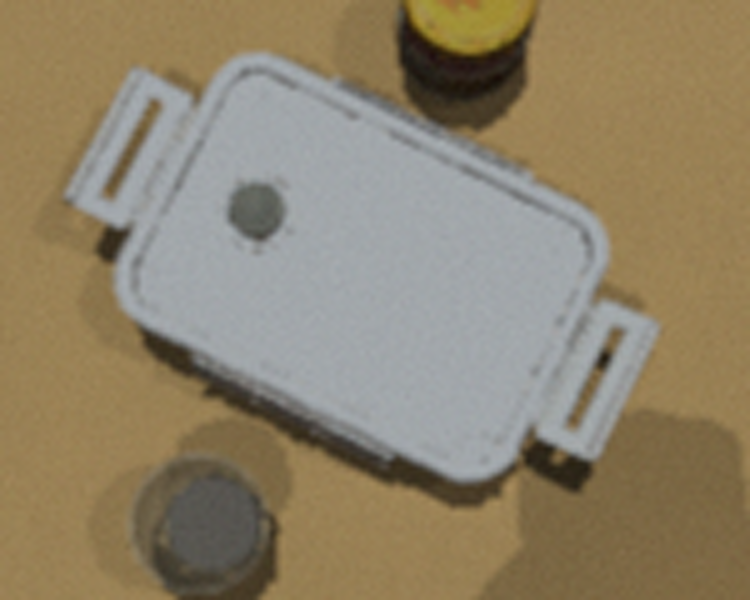

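View pics/sc.png

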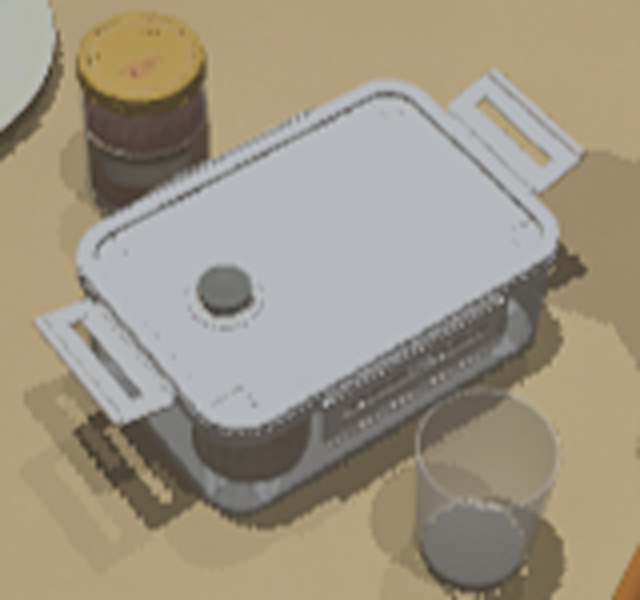

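```bash
cat > fit.py <<'E'
from cell import *
import numpy as np
from scipy.optimize import least_squares
C={n:calibration(n) for n in("top","scene")}
def proj(n,P):
    c=C[n];T=c["camera_from_world"];p=T[:3,:3]@P+T[:3,3];f=200/np.tan(np.radians(c["fov_y"]/2))
    return np.array([c["cx"]+f*p[0]/-p[2],c["cy"]-f*p[1]/-p[2]])
def ray(n,u,v,z):
    return least_squares(lambda q:proj(n,np.array([q[0],q[1],z]))-[u,v],[400,0]).x
def w(s,b): 
    c,d=np.cos(s[2]),np.sin(s[2]);return np.array([s[0]+c*b[0]-d*b[1],s[1]+d*b[0]+c*b[1],b[2]])
def lip(s,e,y,r=33):
    a=s[3] if e<0 else s[4];return w(s,[e*(105.5+r*np.cos(a)),y,74-r*np.sin(a)])
E
python3 - <<'E'
from fit import *
t=lambda a,b:np.array([240+a/5,145+b/5]);q=lambda a,b:np.array([245+a/4,140+b/4])
ob=[("top",t(257,210),0,0),("top",t(138,68),1,-36),("top",t(67,198),1,36),("top",t(660,322),-1,-36),("top",t(592,460),-1,36),
("scene",q(225,287),0,0),("scene",q(37,320),1,-36),("scene",q(122,423),1,36),("scene",q(492,70),-1,-36),("scene",q(584,154),-1,36)]
def res(s):
    return np.concatenate([proj(n,w(s,[55,0,84.5]) if e==0 else lip(s,e,y))-p for n,p,e,y in ob])
r=least_squares(res,[450,0,1.05,-.3,-.3]);s=r.x
print(s.round(3));print(r.fun.reshape(-1,2).round(1))
for n in C: print(n,[(proj(n,w(s,[x,y,78]))).round(1) for x,y in((103,0),(-103,0),(0,71),(0,-71))])
print("jar",ray("top",333.6,144.8,100),"tum",ray("top",*t(200,525),84))
for e in(-1,1): print(w(s,[e*105.5,0,74]),lip(s,e,0,30.5))
print(w(s,[55,0,84.5]))
E
```

```text
[ 5.38924e+02  4.85290e+01  1.12900e+00 -3.38000e-01 -3.36000e-01]
[[-0.5 -0.1]
 [-1.1 -0.7]
 [-1.2  0.6]
 [ 0.6 -0.1]
 [ 0.9  0.6]
 [ 0.2 -0.3]
 [-0.8 -0.8]
 [-0.3  0.1]
 [ 0.2 -0.6]
 [ 1.  -0.3]]
top [array([272.6, 178.4]), array([352.4, 217.2]), array([298.7, 225.2]), array([325.7, 170.8])]
scene [array([280. , 225.7]), array([366.7, 177. ]), array([348.6, 224.6]), array([303.5, 177.8])]
jar [659.72543802   1.16493726] tum [417.78178315 119.58086459]
[493.79662729 -46.83200538  74.        ] [481.48807284 -72.84159908  84.11190007]
[584.0522933  143.89008236  74.        ] [596.3709511  169.92102578  84.04443401]
[562.45081873  98.24332677  84.5       ]
```

```bash
cat >> fit.py <<'E'
from scipy.spatial.transform import Rotation as R
S=np.array([538.924,48.529,1.129,-.338,-.336])
c,d=np.cos(S[2]),np.sin(S[2]);G=np.array([[c,d,0],[d,-c,0],[0,0,-1]])
def go(*bs):
    s=sense();A=s["ee_rot"];B=np.array([[c,-d],[d,c]])
    b=B.T@(s["eef_pos"][:2]-S[:2])
    print("t",round(s["clock"],2),"box",b.round(1),s["eef_pos"][2].round(1),"F(box)",(B.T@s["ft_force"][:2]).round(2),s["ft_force"][2].round(2),"q",s["q"].round(2))
    print("turn",R.from_matrix(A.T@G).as_rotvec().round(3))
    for t in bs: print(t,(A.T@(w(S,t)-s["eef_pos"])/50).round(2))
E
python3 -c "
from fit import *
go([-132.5,0,150])"
```

```text
t 0.2 box [-689.7   69.4] 230.7 F(box) [0.26 0.58] -0.27 q [-1.46  0.16  1.6   0.    1.39 -0.21]
turn [-0.001 -0.001 -0.808]
[-132.5, 0, 150] [ 8.7  -7.1   1.62]
```

Request:
drive_tool(
  rows=[
    [8.7,-7.1,1.0,0,0,-0.808,0],
    [8.7,-7.1,1.0,0,0,-0.808,0],
    [8.7,-7.1,1.0,0,0,-0.808,0],
    [8.7,-7.1,1.0,0,0,-0.808,0],
    [8.7,-7.1,1.0,0,0,-0.808,0],
    [8.7,-7.1,1.0,0,0,-0.808,0],
    [8.7,-7.1,1.0,0,0,-0.808,0],
    [8.7,-7.1,1.0,0,0,-0.808,0],
    [8.7,-7.1,1.0,0,0,-0.808,0],
    [8.7,-7.1,1.0,0,0,-0.808,0],
  ],
)

```text
clock: 1.2
eef_pos: [448.9, -123.2, 186.9]
ee_rot: [[0.428, 0.904, 0.001], [0.904, -0.428, -0.0], [-0.0, 0.001, -1.0]]
ft_force: [1.5, -0.5, 0.1]
opening: -0.0
grip_force: 0.0
```

```bash
python3 -c "
from fit import *
go([-132.5,0,150])"
```

```text
t 1.2 box [-193.8    7.9] 186.9 F(box) [ 0.24 -1.59] 0.09 q [-0.53 -0.09  1.94 -0.    1.29 -0.09]
turn [ 0.001  0.    -0.   ]
[-132.5, 0, 150] [1.23 0.16 0.74]
```

Request:
drive_tool(
  rows=[
    [1.0,0.16,0.7,0,0,0,0],
    [1.23,0.16,1.5,0,0,0,0],
    [1.23,0.16,1.7,0,0,0,0],
    [1.23,0.16,1.7,0,0,0,0],
    [1.23,0.16,1.7,0,0,0,0],
    [1.23,0.16,1.7,0,0,0,0],
  ],
)

```text
clock: 1.8
eef_pos: [483.0, -74.7, 104.2]
ee_rot: [[0.429, 0.903, 0.004], [0.903, -0.429, -0.002], [0.0, 0.004, -1.0]]
ft_force: [-0.2, -0.4, -0.4]
opening: 0.1
grip_force: 0.0
```

```bash
python3 - <<'E'
from fit import *
import cv2
b=get_image("scene")[:,:,::-1]
cv2.imwrite("pics/s1.png",cv2.resize(b[90:290,245:445],(600,600),interpolation=cv2.INTER_CUBIC))
go([-132.5,0,48],[-122,0,48])
E
```

```text
t 1.85 box [-135.2   -2. ] 104.1 F(box) [-0.19 -0.5 ] 0.01 q [-0.4   0.07  1.96 -0.    1.11  0.04]
turn [ 0.004 -0.    -0.002]
[-132.5, 0, 48] [ 0.05 -0.05  1.12]
[-122, 0, 48] [ 0.26 -0.05  1.12]
```

View pics/s1.png

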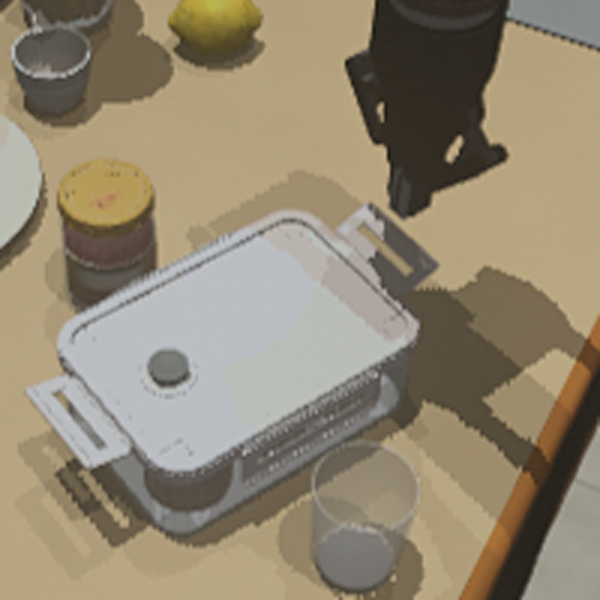

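Request:
drive_tool(
  rows=[
    [0.05,-0.05,0.2,0,0,0,0],
    [0.05,-0.05,0.35,0,0,0,0],
    [0.05,-0.05,0.45,0,0,0,0],
    [0.05,-0.05,0.55,0,0,0,0],
    [0.05,-0.05,0.65,0,0,0,0],
    [0.06,-0.05,0.75,0,0,0,0],
    [0.06,-0.05,0.85,0,0,0,0],
    [0.06,-0.05,0.95,0,0,0,0],
    [0.06,-0.05,1.05,0,0,0,0],
    [0.06,-0.05,1.12,0,0,0,0],
  ],
)

```text
clock: 2.85
eef_pos: [480.5, -69.2, 45.4]
ee_rot: [[0.428, 0.904, -0.0], [0.904, -0.428, 0.0], [-0.0, -0.0, -1.0]]
ft_force: [-0.4, -0.6, 1.0]
opening: -0.1
grip_force: 0.2
```

```bash
python3 -c "
from fit import *
go([-121,0,48])"
```

```text
t 2.85 box [-131.4    2.4] 45.4 F(box) [-0.68  0.1 ] 1.05 q [-0.39  0.17  1.99 -0.    0.98  0.05]
turn [-0.  0. -0.]
[-121, 0, 48] [ 0.21  0.05 -0.05]
```

Now sweep inwards slowly.

Request:
drive_tool(
  rows=[
    [0.05,0.04,0,0,0,0,0],
    [0.1,0.04,0,0,0,0,0],
    [0.14,0.04,0,0,0,0,0],
    [0.18,0.04,0,0,0,0,0],
    [0.2,0.04,0,0,0,0,0],
    [0.22,0.04,0,0,0,0,0],
  ],
)

```text
clock: 3.45
eef_pos: [487.3, -60.0, 46.0]
ee_rot: [[0.428, 0.904, 0.0], [0.904, -0.428, -0.0], [-0.0, 0.0, -1.0]]
ft_force: [-0.5, -0.2, -0.7]
opening: 0.3
grip_force: 0.3
```

```bash
python3 - <<'E'
from fit import *
import cv2
a=get_image("top")[:,:,::-1];b=get_image("scene")[:,:,::-1]
cv2.imwrite("pics/s2.png",np.hstack([cv2.resize(x,(400,600),interpolation=cv2.INTER_CUBIC) for x in (a[170:260,330:390],b[130:220,345:405])]))
go([-119,0,45])
E
```

```text
t 3.55 box [-120.2    0.3] 46.0 F(box) [ 0.14 -0.07] -0.37 q [-0.37  0.18  1.97  0.    0.99  0.07]
turn [ 0. -0. -0.]
[-119, 0, 45] [0.02 0.01 0.02]
```

View pics/s2.png

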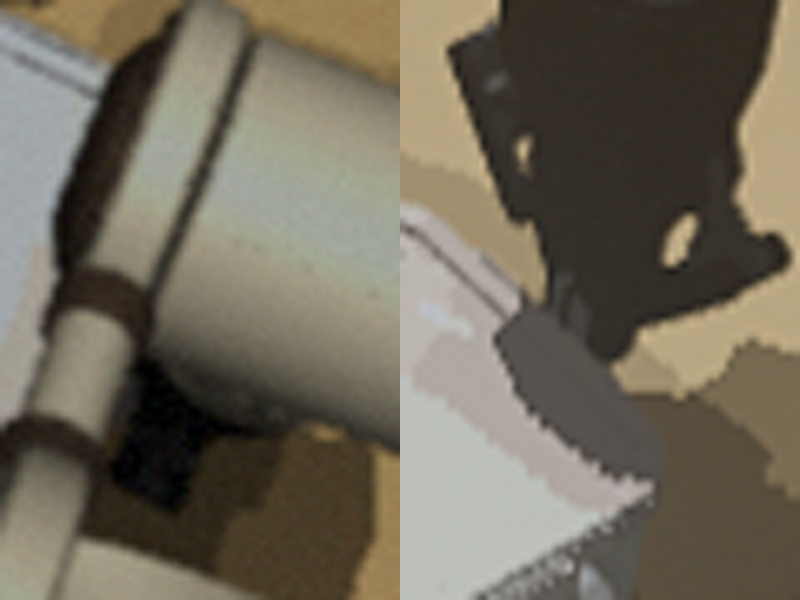

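Request:
drive_tool(
  rows=[
    [0.02,0,0,0,0,0,0],
    [0.04,0,0,0,0,0,0],
    [0.05,0,0,0,0,0,0],
    [0.06,0,0,0,0,0,0],
    [0.06,0,0,0,0,0,0],
  ],
)

```text
clock: 4.05
eef_pos: [488.5, -57.4, 45.9]
ee_rot: [[0.428, 0.904, -0.0], [0.904, -0.428, 0.0], [-0.0, -0.0, -1.0]]
ft_force: [-0.3, -0.6, -1.0]
opening: 0.2
grip_force: 0.2
```

```bash
python3 -c "
from fit import *
go()"
```

```text
t 4.05 box [-117.3    0.3] 45.9 F(box) [-0.64  0.03] -1.03 q [-0.36  0.18  1.97 -0.    0.99  0.08]
turn [-0.  0. -0.]
```

Request:
drive_tool(
  rows=[
    [0.02,0,0,0,0,0,0],
    [0.03,0,0,0,0,0,0],
    [0.03,0,0,0,0,0,0],
  ],
)

```text
clock: 4.35
eef_pos: [489.0, -56.4, 45.9]
ee_rot: [[0.428, 0.904, -0.0], [0.904, -0.428, -0.001], [-0.001, -0.0, -1.0]]
ft_force: [-2.2, -3.9, -0.6]
opening: 0.2
grip_force: 2.1
```

Request:
drive_tool(
  rows=[
    [0.02,0,0,0,0,0,0],
    [0.03,0,0,0,0,0,0],
    [0.03,0,0,0,0,0,0],
  ],
)

```text
clock: 4.65
eef_pos: [489.8, -54.7, 45.9]
ee_rot: [[0.428, 0.904, -0.0], [0.904, -0.428, 0.0], [-0.0, -0.0, -1.0]]
ft_force: [-1.1, -3.6, -0.8]
opening: -0.0
grip_force: 1.9
```

```bash
python3 -c "
from fit import *
go()"
```

```text
t 4.65 box [-114.3    0.3] 45.9 F(box) [-3.69 -0.57] -0.81 q [-0.36  0.19  1.97 -0.    0.99  0.09]
turn [-0.  0. -0.]
```

Request:
drive_tool(
  rows=[
    [-0.2,0,0,0,0,0,0],
    [-0.5,0,0,0,0,0,0],
    [-0.5,0,-0.7,0,0,0,0],
    [-0.5,0,-1.5,0,0,0,0],
    [-0.5,0,-2.3,0,0,0,0],
    [-0.5,0,-2.3,0,0,0,0],
    [-0.5,0,-2.3,0,0,0,0],
  ],
)

```text
clock: 5.35
eef_pos: [479.9, -77.6, 162.1]
ee_rot: [[0.428, 0.904, 0.003], [0.904, -0.428, -0.0], [0.001, 0.003, -1.0]]
ft_force: [-1.3, 0.5, -1.2]
opening: -0.3
grip_force: 0.0
```

```bash
python3 - <<'E'
from fit import *
import cv2
a=get_image("top")[:,:,::-1];b=get_image("scene")[:,:,::-1]
cv2.imwrite("pics/s3.png",np.hstack([cv2.resize(x,(400,400),interpolation=cv2.INTER_CUBIC) for x in (a[150:250,270:370],b[140:240,305:405])]))
go([134,0,150])
E
```

```text
t 5.45 box [-139.3    1.2] 159.7 F(box) [-0.78  0.57] -0.39 q [-0.41 -0.01  1.92  0.    1.23  0.03]
turn [-0.002 -0.001 -0.   ]
[134, 0, 150] [5.47 0.02 0.2 ]
```

View pics/s3.png

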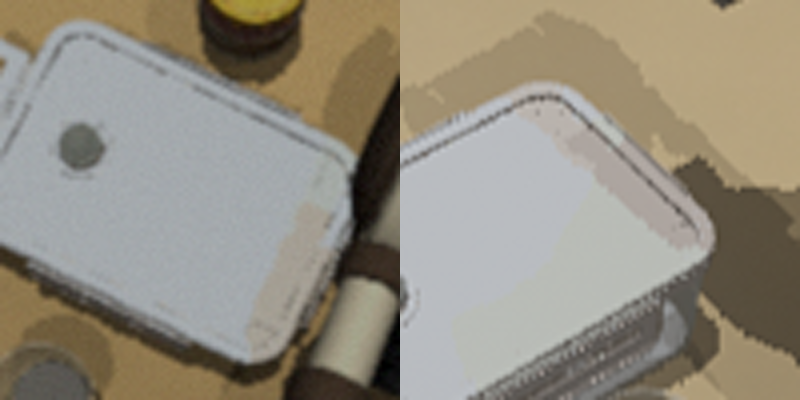

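Request:
drive_tool(
  rows=[
    [0.8,0.02,0.2,0,0,0,0],
    [1.6,0.02,0.2,0,0,0,0],
    [2.4,0.02,0.2,0,0,0,0],
    [3.2,0.02,0.2,0,0,0,0],
    [4.0,0.02,0.2,0,0,0,0],
    [4.7,0.02,0.2,0,0,0,0],
    [5.2,0.02,0.2,0,0,0,0],
    [5.5,0.02,0.5,0,0,0,0],
    [5.5,0.02,1.0,0,0,0,0],
    [5.5,0.02,1.0,0,0,0,0],
  ],
)

```text
clock: 6.45
eef_pos: [593.5, 171.0, 104.9]
ee_rot: [[0.427, 0.904, -0.011], [0.904, -0.427, -0.001], [-0.005, -0.01, -1.0]]
ft_force: [-0.4, 0.1, -0.4]
opening: -0.0
grip_force: 0.0
```

```bash
python3 -c "
from fit import *
go([134,0,46])"
```

```text
t 6.45 box [134.   3.] 104.9 F(box) [-0.06  0.43] -0.36 q [0.08 0.4  1.57 0.   1.19 0.53]
turn [-0.01   0.005  0.001]
[134, 0, 46] [0.01 0.07 1.18]
```

Request:
drive_tool(
  rows=[
    [0,0,0.2,0,0,0,0],
    [0,0,0.35,0,0,0,0],
    [0,0,0.45,0,0,0,0],
    [0,0,0.55,0,0,0,0],
    [0,0,0.65,0,0,0,0],
    [0,0,0.75,0,0,0,0],
    [0,0,0.85,0,0,0,0],
    [0,0,0.95,0,0,0,0],
    [0,0,1.05,0,0,0,0],
    [0,0,1.12,0,0,0,0],
  ],
)

```text
clock: 7.45
eef_pos: [597.5, 170.9, 54.4]
ee_rot: [[0.428, 0.904, -0.0], [0.904, -0.428, 0.0], [-0.0, -0.0, -1.0]]
ft_force: [0.6, -0.6, 1.8]
opening: -0.1
grip_force: 0.3
```

```bash
python3 -c "
from fit import *
go([120,0,46])"
```

```text
t 7.45 box [135.6  -0.6] 54.4 F(box) [-0.3  -0.79] 1.81 q [0.08 0.46 1.59 0.   1.09 0.53]
turn [-0.  0. -0.]
[120, 0, 46] [-0.31 -0.01  0.17]
```

Request:
drive_tool(
  rows=[
    [0,0,0.1,0,0,0,0],
    [-0.05,0,0.17,0,0,0,0],
    [-0.1,0,0.17,0,0,0,0],
    [-0.15,0,0.17,0,0,0,0],
    [-0.2,0,0.17,0,0,0,0],
    [-0.24,0,0.17,0,0,0,0],
    [-0.28,0,0.17,0,0,0,0],
    [-0.31,0,0.17,0,0,0,0],
    [-0.31,0,0.17,0,0,0,0],
  ],
)

```text
clock: 8.35
eef_pos: [591.0, 156.8, 46.5]
ee_rot: [[0.428, 0.904, 0.0], [0.904, -0.428, 0.0], [0.0, 0.0, -1.0]]
ft_force: [0.2, 2.1, -1.7]
opening: 0.3
grip_force: 1.3
```

Request:
drive_tool(
  rows=[
    [-0.02,0,0,0,0,0,0],
    [-0.03,0,0,0,0,0,0],
    [-0.03,0,0,0,0,0,0],
  ],
)

```text
clock: 8.65
eef_pos: [590.5, 155.5, 46.5]
ee_rot: [[0.428, 0.904, 0.0], [0.904, -0.428, 0.0], [0.0, 0.0, -1.0]]
ft_force: [0.6, 3.2, -1.2]
opening: 0.0
grip_force: 1.6
```

```bash
python3 -c "
from fit import *
go([120,0,46])"
```

```text
t 8.65 box [118.8  -0.9] 46.5 F(box) [3.11 0.82] -1.25 q [0.06 0.45 1.63 0.   1.06 0.5 ]
turn [ 0. -0. -0.]
[120, 0, 46] [ 0.02 -0.02  0.01]
```

Request:
drive_tool(
  rows=[
    [-0.02,0,0,0,0,0,0],
    [-0.03,0,0,0,0,0,0],
    [-0.03,0,0,0,0,0,0],
  ],
)

```text
clock: 8.95
eef_pos: [589.8, 154.0, 46.5]
ee_rot: [[0.428, 0.904, 0.0], [0.904, -0.428, -0.0], [0.0, 0.0, -1.0]]
ft_force: [2.1, 2.7, -1.0]
opening: -0.6
grip_force: 1.7
```

Request:
drive_tool(
  rows=[
    [0.2,0,0,0,0,0,0],
    [0.5,0,0,0,0,0,0],
    [0.5,0,-0.7,0,0,0,0],
    [0.5,0,-1.5,0,0,0,0],
    [0.5,0,-2.3,0,0,0,0],
    [0.5,0,-2.6,0,0,0,0],
    [0.9,0,-2.6,0,0,0,0],
    [1.3,0,-2.6,0,0,0,0],
  ],
)

```text
clock: 9.75
eef_pos: [617.9, 212.9, 176.8]
ee_rot: [[0.429, 0.903, 0.0], [0.903, -0.429, -0.001], [-0.001, 0.001, -1.0]]
ft_force: [-0.1, 0.1, -0.3]
opening: -0.2
grip_force: 0.0
```

```bash
python3 - <<'E'
from fit import *
import cv2
a=get_image("top")[:,:,::-1];b=get_image("scene")[:,:,::-1]
cv2.imwrite("pics/s4.png",np.hstack([cv2.resize(x,(400,400),interpolation=cv2.INTER_CUBIC) for x in (a[145:245,260:360],b[165:265,250:350])]))
go([56,0,95])
E
```

```text
t 9.85 box [183.5  -0.2] 175.7 F(box) [-1.01 -0.66] 0.47 q [ 0.15  0.4   1.41 -0.    1.33  0.59]
turn [-0.001  0.001  0.002]
[56, 0, 95] [-2.55 -0.01  1.61]
```

View pics/s4.png

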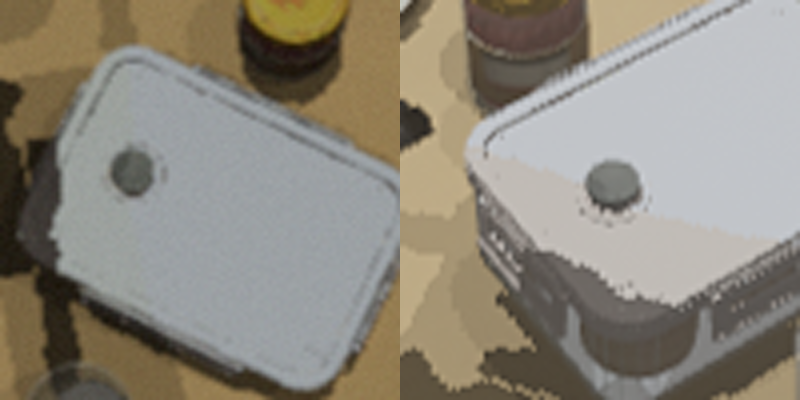

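```bash
python3 - <<'E'
from fit import *
B=np.array([[c,-d],[d,c]])
for n,u,v in(("top",293,188.2),("scene",303,210.3)):
    print(B.T@(ray(n,u,v,84.5)-S[:2]))
E
```

```text
[49.30112277  0.638577  ]
[51.18268019 -0.58263128]
```

Request:
drive_tool(
  rows=[
    [-0.6,0,0,0,0,0,0],
    [-1.2,0,0.3,0,0,0,0],
    [-1.8,0,0.7,0,0,0,0],
    [-2.4,0,1.1,0,0,0,0],
    [-2.64,0,1.4,0,0,0,0],
    [-2.64,0,1.6,0,0,0,0],
    [-2.64,0,1.6,0,0,0,0],
    [-2.64,0,1.6,0,0,0,0],
  ],
)

```text
clock: 10.65
eef_pos: [561.5, 94.1, 96.8]
ee_rot: [[0.427, 0.904, 0.0], [0.904, -0.427, -0.0], [0.0, 0.0, -1.0]]
ft_force: [0.1, -0.0, 0.1]
opening: -0.2
grip_force: 0.0
```

```bash
python3 -c "
from fit import *
go([51.5,0,84],[51.5,0,78])"
```

```text
t 10.65 box [50.8 -1. ] 96.8 F(box) [-0.01 -0.1 ] 0.11 q [-0.05  0.28  1.73 -0.    1.13  0.4 ]
turn [ 0. -0.  0.]
[51.5, 0, 84] [ 0.01 -0.02  0.26]
[51.5, 0, 78] [ 0.01 -0.02  0.38]
```

Request:
drive_tool(
  rows=[
    [0,0,0.1,0,0,0,0],
    [0,0,0.18,0,0,0,0],
    [0,0,0.22,0,0,0,0],
    [0,0,0.25,0,0,0,0],
    [0,0,0.28,0,0,0,0],
    [0,0,0.3,0,0,0,0],
    [0,0,0.32,0,0,0,0],
    [0,0,0.34,0,0,0,0],
    [0,0,0.34,0,0,0,0],
  ],
)

```text
clock: 11.55
eef_pos: [561.2, 93.5, 79.4]
ee_rot: [[0.428, 0.904, 0.0], [0.904, -0.428, -0.0], [0.0, 0.0, -1.0]]
ft_force: [0.4, 0.8, 0.7]
opening: 0.2
grip_force: 0.4
```

Request:
drive_tool(
  rows=[
    [0,0,0.01,0,0,0,0],
    [0,0,0.02,0,0,0,0],
    [0,0,0.02,0,0,0,0],
  ],
)

```text
clock: 11.85
eef_pos: [561.2, 93.5, 78.5]
ee_rot: [[0.428, 0.904, 0.0], [0.904, -0.428, -0.0], [0.0, 0.0, -1.0]]
ft_force: [-0.2, 0.6, 2.4]
opening: -0.1
grip_force: 1.3
```

Request:
drive_tool(
  rows=[
    [0,0,0.01,0,0,0,0],
    [0,0,0.01,0,0,0,0],
  ],
)

```text
clock: 12.05
eef_pos: [561.2, 93.5, 78.5]
ee_rot: [[0.428, 0.904, 0.0], [0.904, -0.428, -0.0], [-0.0, 0.0, -1.0]]
ft_force: [-2.2, 0.2, 6.5]
opening: 0.1
grip_force: 2.9
```

Request:
drive_tool(
  rows=[
    [0,0,0.01,0,0,0,0],
    [0,0,0.01,0,0,0,0],
  ],
)

```text
clock: 12.25
eef_pos: [561.3, 93.5, 78.5]
ee_rot: [[0.428, 0.904, 0.0], [0.904, -0.428, -0.0], [-0.0, 0.0, -1.0]]
ft_force: [-4.2, 0.3, 9.0]
opening: 0.3
grip_force: 4.5
```

Stop reached at z 78.5. Retreat and check.

Request:
drive_tool(
  rows=[
    [0,0,-0.1,0,0,0,0],
    [0,0,-0.5,0,0,0,0],
    [0,0,-1.3,0,0,0,0],
    [0,0,-2.1,0,0,0,0],
    [0.8,0,-2.4,0,0,0,0],
    [1.6,0,-2.4,0,0,0,0],
    [2.4,0,-2.4,0,0,0,0],
    [3.0,0,-2.4,0,0,0,0],
    [3.0,0,-2.4,0,0,0,0],
    [3.0,0,-2.4,0,0,0,0],
  ],
)

```text
clock: 13.25
eef_pos: [625.0, 229.1, 196.8]
ee_rot: [[0.427, 0.904, -0.001], [0.904, -0.427, -0.001], [-0.001, -0.0, -1.0]]
ft_force: [-0.2, -0.1, -0.0]
opening: -0.3
grip_force: 0.0
```

```bash
python3 - <<'E'
from fit import *
import cv2
a=get_image("top")[:,:,::-1];b=get_image("scene")[:,:,::-1]
cv2.imwrite("pics/s5.png",np.hstack([cv2.resize(x,(400,400),interpolation=cv2.INTER_CUBIC) for x in (a[145:265,260:380],b[140:290,245:395])]))
E
```

```text
(no output)
```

View pics/s5.png

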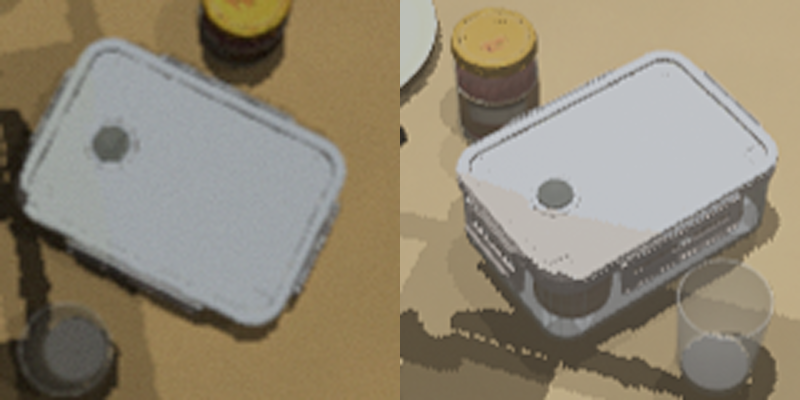

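Both clips are down, the plug is flush, and the jar and tumbler are in place.

```bash
python3 -c "
from cell import *
print(hand_in())"
```

```text
the job is handed in; nothing more can be done
None
```

I folded the plain clip flat, then the plug-end clip, then pressed the air plug home, and handed the job in at about 13 s. The box slid only a few millimetres, the jar and tumbler look undisturbed in the final picture, and hand-in returned no verdict.

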